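Lock the specimen box with its barrel bolt

TASK

Lock the blue specimen box: lift the red bolt handle out of its notch, slide the bolt across into the keeper, and put the handle fully down in the other notch. Do it gently, never ramming or forcing the handle against the notched strip, then let go of it; leave the other things on the worktop where they are.

Things in the scene. Friction and masses are not known exactly. Their poses are not given: they have to be found in the camera images.
- case: Blue specimen lockbox, white lid, 170 (x) x 300 (y) x 75 mm high, cannot be shifted; origin at the centre of its underside. A barrel bolt on its lid: a steel rod 12 mm thick along the box's y axis, over box x = 0, 105 mm above the worktop, shoots to box +y into a keeper. Saddles 40 mm high bridge the rod at box y = -58, 61 and 96 mm. The red handle points to box -x (robot's side).
- drawn_notch (a point): Floor of the drawn notch, where the handle starts. It is cut in the steel part of an upright strip that stands under the handle, 22 to 33 mm from the rod axis. Both notches are open at the top, 14 mm wide and 11 mm deep. Behind the drawn notch is a wall; between the notches, and beyond the locked one, the strip is a level land, its top 6 mm above the rod axis (the handle clears it at 0.45 rad).
- notch_nearest (a point): Point on the box: the middle of the locked notch's floor if the brass part of the strip (land, locked notch, land beyond) were set as near to the drawn notch as it goes (48 mm from it). It is screwed on through slots and may be set anywhere from there to 24 mm further along box +y; the setting is not reported: feel for the notch with the handle pressed lightly. It does not yield.
- bolt_handle: The bolt's handle, 10 mm thick: a square steel shank (flat underside) where it crosses the strip, then from 42 mm out a round red bar; the origin is on the rod axis, it runs from there along its own -x and ends 78 mm from the rod axis. Its y axis is the rod's axis.
- handle_grip (a point): The place to grip the handle: on the bar's centre line, 62 mm from the rod axis, so that it moves on a 62 mm arc about the rod as the handle is raised. With the handle down it is 105 mm above the worktop, 30 mm above the lid, free on both sides. Pressed on the strip, the handle bears on it with twice the force at the grip: keep to under 10 N here.
- bolt_slide (a joint): How far the bolt has been slid (m) from the middle of the drawn notch towards the keeper (box +y); in the middle of the locked notch it reads 0.048 to 0.072. It stops at 0.08. The slide is stiff: about 2.5 N of dry friction.
- bolt_turn (a joint): How far the handle is raised (rad): 0 = level, lying on the floor of a notch, fully down; about 0.4 = resting on the land beside the locked notch; at most 0.85. The pivot is stiff (about 2 N at the grip), so the handle stays where it is left and does not fall by itself.
- tape_1: Bystander: the roll of brown tape (94 mm wide, 48 mm high); origin at the centre of its underside.
- slide_box: Bystander: the dark green slide box (86 x 165 x 34 mm); origin at the centre of its underside.
- notebook_1: Bystander: the black notebook (148 x 110 x 16 mm); origin at the centre of its underside.
- tube_6: Bystander: the red-capped sample tube lying on the worktop (86 x 41 x 15 mm); origin at the centre of its underside.
- marker_black: Bystander: the black marker (144 mm long, 11 mm thick); origin at the centre of its underside.

How it is judged:
On the way, in this order (a step that is already met when the one before it is completed fails the run):
1. the handle is lifted out of the drawn notch (value of joint bolt_turn above 0.4 rad), for 0.1 s.
2. the bolt has been slid across into the keeper with the handle raised over the land (value of joint bolt_slide above 0.035 m and value of joint bolt_turn above 0.2 rad), for 0.1 s.
At the end, for the whole second after the job is handed in: The bolt is slid at least 40 mm into the keeper, the handle is fully down in the locked notch (less than 0.1 rad from level), at rest and let go (value of joint bolt_slide above 0.04 m and value of joint bolt_turn below 0.1 rad and velocity of joint bolt_turn below 0.05 rad/s and velocity of joint bolt_slide below 0.01 m/s); the robot touches nothing.
It fails at once if the handle is rammed or forced against the notched strip or the box (more than 25 N) (contact force between bolt_handle and case above 25 N).
It fails at once if one of the other things (tape, slide box, notebook, tube, marker) is moved more than 20 mm (distance of any of tape_1, slide_box, notebook_1, tube_6, marker_black from where it was at the start of the episode above 0.02 m).
It also fails if it takes over 67 s, if anything falls off the work surface, if the arm or the gripper's body presses on something with over 40 N, if the wrist force passes 120 N, or if a joint passes its speed limit or range.

ROBOT

A 6-joint arm with a two-finger parallel gripper is mounted at the origin on a cart in front of the work surface, level with it; the furniture and walls round the work are solid. World frame = base frame: x ahead of the robot, y to its left, z up, the work surface at z = 0. Lengths are in m, angles in rad, forces in N, time in s.
With the tool pointing down it reaches from about 0.35 to 0.775 m from the base axis. Payload 5.5 kg.
Tool frame: the origin (TCP) lies at the very end of the fingers, on their centre line; the grasp point (between the pads) lies 19 mm behind it; z points along the fingers, y is the line along which they close (so a half turn about z gives the same grasp; the last joint's range is limited). The gripper opens to 85 mm and grips with 20 to 120 N. Pads are 22 mm wide; open, the fingers measure 114 mm over their backs; the gripper's body (76 mm by 85 mm) begins 54 mm behind the grasp point. The pads swing forward as they close: fully open they stand 13 mm farther back than shut.
Start: joints at [1.129, 0.313, 0.046, 1.304, 0, 1.431], TCP at [0.171, 0.549, 0.231] pointing down, gripper open.
Joint ranges: [-2.76, 2.76], [-0.86, 1.69], [-1.03, 1.26], [-2.2, 2.34], [-1.47, 1.5], [-3.14, 3.14]. Speed limits (rad/s): [2.57, 2.57, 3.14, 3.14, 3.14, 3.14].

INTERFACE

Orientations are given as a unit quaternion [w, x, y, z].
In Python, from workcell import env, read_camera, get_calibration gives the robot as it stands.
- The arm moves only by the tool jog_arm, never from a script. Its argument "motion" is one flat list of numbers, 7 for each row, row after row: the shift along the tool's x, y, z as a fraction of full scale, then the turn, a rotation vector about the tool's x, y, z as a fraction of full scale, then the opening, from 0 (shut) to 1 (fully open). In form: [x, y, z, wx, wy, wz, grip, x, y, z, wx, wy, wz, grip, ...]. A call has 1 to 12 rows; each row is the pose to reach, as a shift and turn from the pose commanded when the call began, along the tool's axes at that moment; what a row does not reach only later rows make up. Full scale, the value 1, is 0.2 m for a shift and 90 degrees for a turn. A row lasts 1/8 s, in which the tool goes at most 62.5 mm and 10.7 degrees, less where a joint would pass 70% of its speed; a pose out of reach is approached as far as the arm can. A call with a number of a shift or a turn outside -1 to 1 is refused whole. A call with a gripper value outside its range is refused whole. The fingers move at their own pace and stop on an object; "newtons" is the grip in N (left out, the last holds). Time passes only in rows, so rows that repeat a pose let the fingers close. It gives the time, the measured TCP pose, the force, the opening and the grip force at its end, in the units of the state.
- env.get_state(): the state, without advancing time (a new reading comes with each control period).
- read_camera(name): name is "side" or "top"; returns the picture (480x640x3 uint8, red, green, blue); there is no depth.
- get_calibration(name): a dict with "fx", "fy", "cx", "cy" (pixels), "world_from_camera" (4x4, takes a point from camera to world coordinates). Camera axes: x right, y down, z forward; pixel columns grow to the right and rows downward; lengths in m; the calibration is good to about 2 mm. A picture is of the moment at which its call begins. get_calibration takes no time and is no camera call.
- env.hand_in(): hands the job in; it is judged then, once.
The state is a dict: "clock": time; "joint_pos": joint angles; "qvel": joint speeds; "tau": joint torques, N m; "tcp_pos": TCP position; "orientation": TCP orientation; "wrist_force": force on the tool from outside, world axes, zero at the start; "ft_torque": the same for the moment, N m; "finger_gap": finger opening in m; "grip_force": force on a finger pad.
Only numpy, scipy, OpenCV 4.12 (cv2) and the standard library are available. Lean on these libraries where they do the work, as an engineer would, in place of code of your own. Each camera call takes 0.05 s, during which the arm holds its last target. There are 200 camera calls.

## Working session

There is one attempt and no reset: what is moved stays moved. The work goes in short steps, Python scripts to look and compute and a tool call to move; the robot and the scene stay as the last step left them, time stands still between calls to the robot, and variables do not carry over. Pictures are saved under pics/ and viewed, at most 10 in all, crops included, and the job is handed in when it is done.

Besides the shell and the picture viewer there is one more tool, called as name(argument=value, ...) on one line, values as JSON. jog_arm: Moves the arm, as the interface text tells. Shift numbers are shares of 0.2 m and turn numbers shares of 90 degrees, none past 1 either way. Its arguments: {"type":"object","properties":{"motion":{"type":"array","items":{"type":"number"}},"newtons":{"type":"number"}},"required":["motion"]}

```bash
mkdir -p pics
python3 - <<'E'
from workcell import env, read_camera, get_calibration
import cv2, numpy as np
for n in ("top","side"):
    cv2.imwrite(f"pics/{n}0.png", cv2.cvtColor(read_camera(n),cv2.COLOR_RGB2BGR))
    c=get_calibration(n); print(n,c["fx"],c["fy"],c["cx"],c["cy"]); print(np.round(c["world_from_camera"],3))
s=env.get_state(); print(s)
E
```

```text
top 513.9229656053283 513.9229656053283 304.08938262614413 238.18056264101745
[[ 0.025 -0.991  0.129  0.262]
 [-1.    -0.025  0.003 -0.071]
 [ 0.    -0.129 -0.992  1.552]
 [ 0.     0.     0.     1.   ]]
side 469.0837684843737 469.0837684843737 317.8966743076554 240.36423916560497
[[ 1.     0.005  0.025  0.416]
 [-0.02  -0.491  0.871 -1.127]
 [ 0.017 -0.871 -0.491  0.713]
 [ 0.     0.     0.     1.   ]]
{'clock': 0.1, 'joint_pos': array([ 1.12939651e+00,  3.13912191e-01,  4.51214373e-02,  1.30358237e+00,
       -4.22404137e-06,  1.43118876e+00]), 'qvel': array([ 1.00324467e-03, -1.62558829e-03,  2.70164450e-03, -8.30011366e-04,
       -1.36726527e-03,  8.01291781e-05]), 'tau': array([ 4.52905835e-03, -4.81724954e+01,  2.99244422e+01,  1.27470455e-02,
       -8.52815879e-05, -2.75607078e-06]), 'tcp_pos': array([0.17073599, 0.54861286, 0.23051728]), 'orientation': array([-2.23801631e-04,  1.50324085e-01,  9.88636459e-01, -7.55970511e-04]), 'wrist_force': array([-1.32384327, -0.07595725, -1.09494722]), 'ft_torque': array([-0.0155367 , -0.03328873, -0.00371601]), 'grip_force': 0.0, 'finger_gap': 0.08511906201786584}
```

View pics/top0.png

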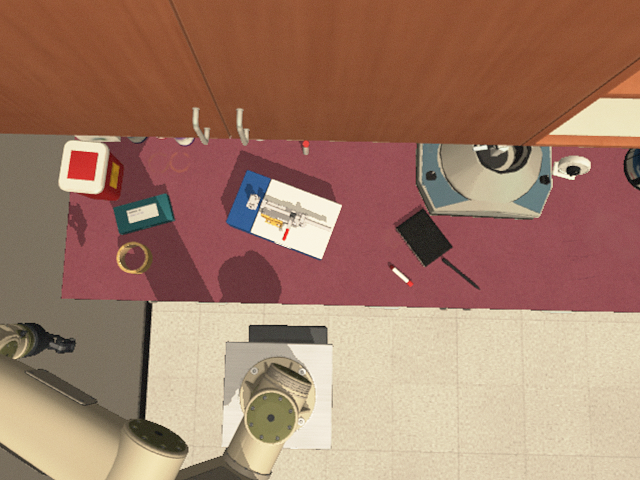

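View pics/side0.png

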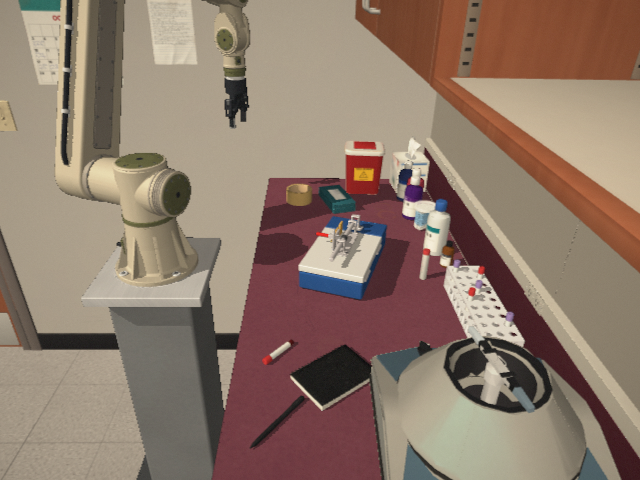

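The top view shows the box at about (285,215), rotated, with the red handle at about (286,234). In the side view it sits at about (343,255), with the handle near (323,235). Enlarging both.

Run:
```python
import cv2, numpy as np
t=cv2.imread("pics/top0.png")[160:270,215:355]; s=cv2.imread("pics/side0.png")[205:305,290:400]
cv2.imwrite("pics/topc.png",cv2.resize(t,None,fx=5.5,fy=5.4,interpolation=cv2.INTER_CUBIC)[:, :])
cv2.imwrite("pics/sidec.png",cv2.resize(s,None,fx=6,fy=6,interpolation=cv2.INTER_CUBIC))
```

```text
(no output)
```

View pics/topc.png

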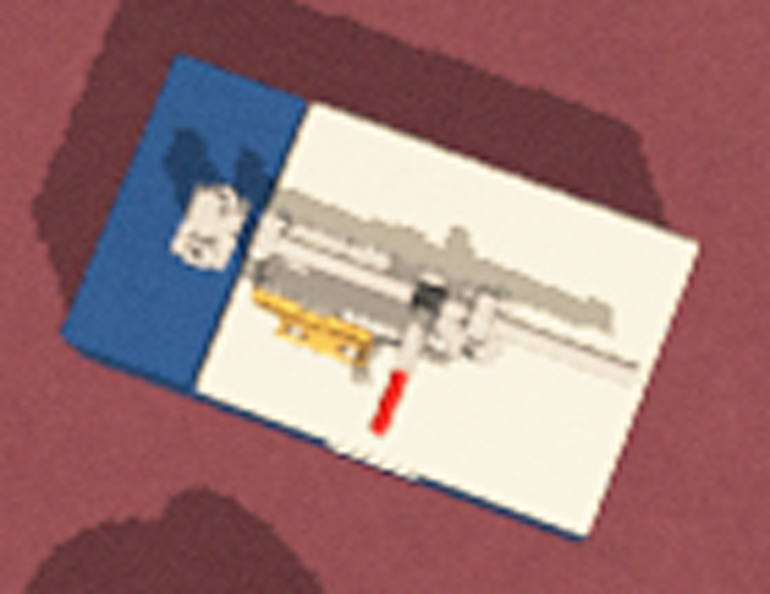

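View pics/sidec.png

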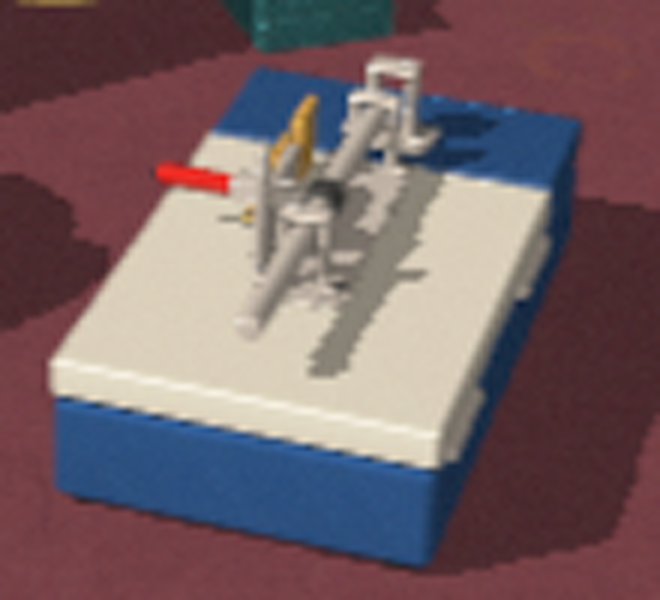

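```bash
cat > h.py <<'E'
import numpy as np
from scipy.optimize import least_squares
from workcell import env, get_calibration
def ray(n,p):
    c=get_calibration(n); T=np.array(c["world_from_camera"])
    return T[:3,3], T[:3,:3]@[(p[0]-c["cx"])/c["fx"],(p[1]-c["cy"])/c["fy"],1]
def atz(n,p,z):
    o,d=ray(n,p); return o+d*(z-o[2])/d[2]
def tri(a,b):
    (o,d),(q,e)=ray("top",a),ray("side",b)
    s,t=np.linalg.lstsq(np.c_[d,-e],q-o,rcond=None)[0]
    return (o+s*d+q+t*e)/2, np.linalg.norm(o+s*d-q-t*e)
T=lambda u,v:((u+.5)/5.5-.5+215,(v+.5)/5.4-.5+160)
S=lambda u,v:((u+.5)/6-.5+290,(v+.5)/6-.5+205)
E
python3 - <<'E'
from h import *
np.set_printoptions(precision=4,suppress=True)
# box corners local (x,y): far-left(+x,+y), near-left(-x,+y), near-right(-x,-y), far-right(+x,-y)
L=np.array([[.085,.15],[-.085,.15],[-.085,-.15],[.085,-.15]])
W=np.array([atz("top",T(*p),.075)[:2] for p in [(180,55),(65,333),(586,533),(698,242)]])
Ws=np.array([atz("side",S(*p),.075)[:2] for p in [(582,120),(262,68),(50,362),(440,465)]])
def pose(a): 
    c,s=np.cos(a[2]),np.sin(a[2]); return L@np.array([[c,s],[-s,c]])+a[:2]
for w in (W,Ws):
    r=least_squares(lambda a:(pose(a)-w).ravel(),[.5,0,0]); print("pose",r.x,"resid mm",r.fun*1e3)
a=least_squares(lambda a:np.r_[(pose(a)-W).ravel(),(pose(a)-Ws).ravel()],[.5,0,0]).x; print(a)
def loc(p):
    c,s=np.cos(a[2]),np.sin(a[2]); d=p[:2]-a[:2]; return np.array([c*d[0]+s*d[1],-s*d[0]+c*d[1]])
for n,p in [("tip",(378,432)),("redstart",(402,374))]:
    w=atz("top",T(*p),.105); print(n,"top",w,loc(w))
for n,p in [("tip",(158,172)),("redstart",(230,183))]:
    w=atz("side",S(*p),.105); print(n,"side",w,loc(w))
print("tri tip",tri(T(378,432),S(158,172)),"tri start",tri(T(402,374),S(230,183)))
print("cab",tri((525,143),(437,80)))
for n,p,z in [("brass far",(255,290),.111),("brass near",(370,350),.111)]: print(n,loc(atz("top",T(*p),z)))
for n,p,z in [("brass far",(312,97),.111),("brass near",(272,160),.111)]: print(n,loc(atz("side",S(*p),z)))
E
```

```text
pose [ 0.5262 -0.0058 -0.341 ] resid mm [ 3.1144  1.0061 -1.8629  3.0649 -0.9576 -1.7228 -0.2939 -2.3482]
pose [ 0.5259 -0.014  -0.3526] resid mm [ 2.6251 -6.0043 -1.3015 -2.7034 -1.7947 -4.1479  0.4712 12.8557]
[ 0.526  -0.0099 -0.3469]
tip top [ 0.4447 -0.0076  0.105 ] [-0.0773 -0.0255]
redstart top [ 0.4758 -0.0191  0.105 ] [-0.0441 -0.0257]
tip side [ 0.4431 -0.008   0.105 ] [-0.0787 -0.0264]
redstart side [ 0.4753 -0.018   0.105 ] [-0.045  -0.0249]
tri tip (array([ 0.4439, -0.0077,  0.1049]), np.float64(0.0016174935681944767)) tri start (array([ 0.4755, -0.0192,  0.1057]), np.float64(0.00047554834420128695))
cab (array([ 0.5845, -0.4892,  0.5958]), np.float64(0.005827387821747583))
brass far [-0.0309  0.0611]
brass near [-0.039  -0.0062]
brass far [-0.0312  0.0587]
brass near [-0.0306 -0.0081]
```

The measurements agree: the lid corners and handle give a box yaw of about −0.345 rad. The grip point is at about (0.459, −0.013, 0.105), and the triangulated height matches the 0.105 given. Moving now.

jog_arm(motion=[-0.4, -0.4, 0, 0, 0, 0.0275, 0.5, -0.73, -0.75, 0, 0, 0, 0.0275, 0.5, -0.73, -0.75, 0, 0, 0, 0.0275, 0.5, -0.73, -0.75, 0, 0, 0, 0.0275, 0.5, -0.73, -0.75, 0, 0, 0, 0.0275, 0.5], newtons=30)

```text
clock: 0.72
tcp_pos: [0.2662, 0.3611, 0.2312]
orientation: [-0.0, 0.173, 0.985, -0.0]
wrist_force: [-0.5, 0.7, -0.7]
finger_gap: 0.0427
grip_force: 0.0
```

jog_arm(motion=[-0.4, -0.4, 0, 0, 0, 0, 0.5, -0.73, -0.75, 0, 0, 0, 0, 0.5, -0.73, -0.75, 0, 0, 0, 0, 0.5, -0.73, -0.75, 0, 0, 0, 0, 0.5, -0.73, -0.75, 0, 0, 0, 0, 0.5])

```text
clock: 1.35
tcp_pos: [0.353, 0.1716, 0.2312]
orientation: [-0.0, 0.173, 0.985, 0.0]
wrist_force: [1.2, 1.1, 0.5]
finger_gap: 0.0429
grip_force: 0.0
```

```bash
cat >> h.py <<'E'
from scipy.spatial.transform import Rotation as Ro
def to(p):  # shift (units) to world point p in tool axes
    s=env.get_state(); R=Ro.from_quat(np.roll(s["orientation"],-1)).as_matrix()
    print("t",s["clock"],"tcp",s["tcp_pos"].round(4),"F",s["wrist_force"].round(2),"gap",s["finger_gap"],"grip",s["grip_force"],"q",s["joint_pos"].round(2))
    print("R",R.round(3).tolist(),"yaw_y",np.degrees(np.arctan2(R[1,1],R[0,1])))
    print("units",(R.T@(np.array(p)-s["tcp_pos"])/.2).round(4))
E
python3 -c "
from h import *
to([.459,-.013,.15])"
```

```text
t 1.35 tcp [0.353  0.1716 0.2312] F [1.15 1.12 0.46] gap 0.042938218325369835 grip 0.0 q [ 0.25 -0.04 -0.37  1.24  0.    0.59]
R [[-0.94, 0.341, -0.0], [0.341, 0.94, 0.0], [0.0, 0.0, -1.0]] yaw_y 70.08939920455245
units [-0.8125 -0.6873  0.4054]
```

jog_arm(motion=[-0.4, -0.35, 0.1, 0, 0, 0, 0.5, -0.81, -0.69, 0.3, 0, 0, 0, 0.5, -0.81, -0.69, 0.4, 0, 0, 0, 0.5, -0.81, -0.69, 0.4, 0, 0, 0, 0.5, -0.81, -0.69, 0.4, 0, 0, 0, 0.5])

```text
clock: 1.98
tcp_pos: [0.4585, -0.0127, 0.1494]
orientation: [-0.002, 0.172, 0.985, 0.0]
wrist_force: [-0.7, 0.7, 0.4]
finger_gap: 0.0424
grip_force: 0.0
```

```bash
python3 -c "
from h import *
import cv2
from workcell import read_camera
a=read_camera('top')[160:270,215:355]; b=read_camera('side')[195:305,285:410]
f=lambda i:cv2.resize(i,(390,int(i.shape[0]*390/i.shape[1])),interpolation=cv2.INTER_CUBIC)[:300]
cv2.imwrite('pics/c1.png',cv2.cvtColor(np.hstack([f(a),f(b)]),cv2.COLOR_RGB2BGR))
to([.459,-.013,.086])"
```

```text
t 2.075 tcp [ 0.4579 -0.0113  0.1509] F [-0.19 -0.35 -0.15] gap 0.04257820924715237 grip 0.0 q [-0.2   0.13 -0.39  1.05  0.    0.14]
R [[-0.942, 0.337, -0.002], [0.337, 0.942, 0.001], [0.002, 0.0, -1.0]] yaw_y 70.3056525753879
units [-0.0087 -0.0064  0.3247]
```

View pics/c1.png

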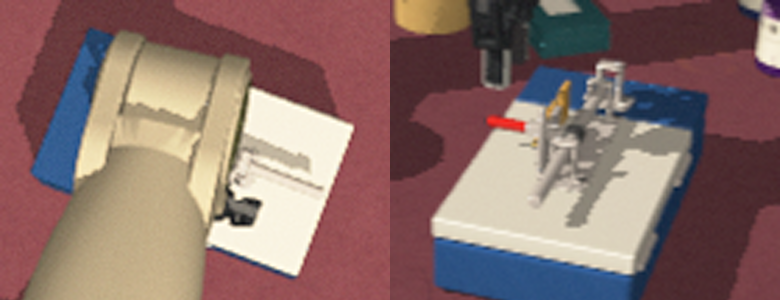

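The side view shows the front fingertip in line with the red bar and clear of it. Descending with the fingers open.

jog_arm(motion=[0, 0, 0.15, 0, 0, 0, 0.5, 0, 0, 0.32, 0, 0, 0, 0.5, 0, 0, 0.32, 0, 0, 0, 0.5], newtons=20)

```text
clock: 2.45
tcp_pos: [0.456, -0.0105, 0.0862]
orientation: [-0.002, 0.17, 0.985, 0.0]
wrist_force: [0.2, 0.5, -0.1]
finger_gap: 0.043
grip_force: 0.0
```

jog_arm(motion=[0, 0, 0, 0, 0, 0, 0.3, 0, 0, 0, 0, 0, 0, 0.22, 0, 0, 0, 0, 0, 0, 0.22], newtons=20)

```text
clock: 2.82
tcp_pos: [0.459, -0.0128, 0.0884]
orientation: [0.001, 0.172, 0.985, 0.0]
wrist_force: [-0.5, 0.2, -0.2]
finger_gap: 0.0191
grip_force: 0.0
```

```bash
python3 -c "
from h import *
import cv2
from workcell import read_camera
b=read_camera('side')[205:285,290:390]
cv2.imwrite('pics/c2.png',cv2.cvtColor(cv2.resize(b,None,fx=7,fy=7,interpolation=cv2.INTER_CUBIC),cv2.COLOR_RGB2BGR))
to([.459,-.013,.086])"
```

```text
t 2.875 tcp [ 0.4589 -0.0128  0.0882] F [-0.04  0.16 -0.44] gap 0.018720077200834895 grip 0.0 q [-0.2   0.19 -0.49  0.89  0.    0.14]
R [[-0.941, 0.338, 0.002], [0.338, 0.941, -0.0], [-0.002, 0.0, -1.0]] yaw_y 70.23269043430264
units [-0.0009 -0.0005  0.0108]
```

View pics/c2.png

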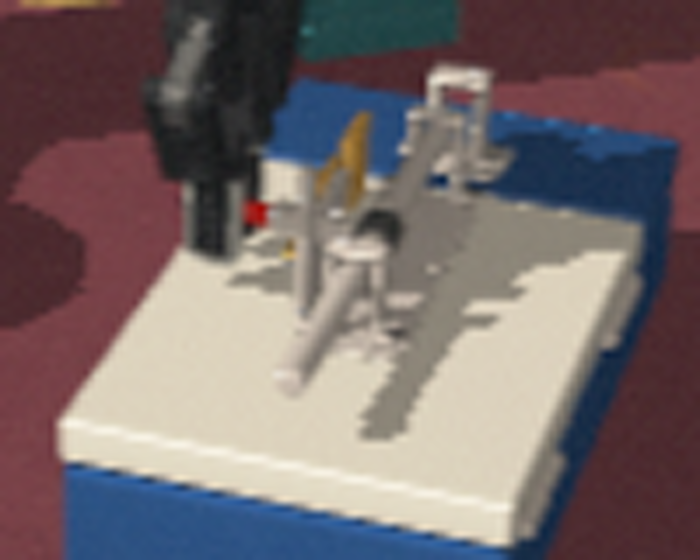

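The picture shows the front finger (215,225) beside the bar, with red visible inboard at (255,213). There's no contact yet, so I'll close gently.

jog_arm(motion=[0, 0, 0, 0, 0, 0, 0.15, 0, 0, 0, 0, 0, 0, 0.13, 0, 0, 0, 0, 0, 0, 0.11], newtons=20)

```text
clock: 3.25
tcp_pos: [0.4582, -0.0129, 0.0873]
orientation: [0.0, 0.172, 0.985, 0.0]
wrist_force: [-0.2, 1.2, 1.4]
finger_gap: 0.0098
grip_force: 8.1
```

jog_arm(motion=[0, 0, 0, 0, 0, 0, 0.1, 0, 0, 0, 0, 0, 0, 0.05, 0, 0, 0, 0, 0, 0, 0.0, 0, 0, 0, 0, 0, 0, 0], newtons=20)

```text
clock: 3.75
tcp_pos: [0.4582, -0.0128, 0.0874]
orientation: [0.0, 0.172, 0.985, -0.0]
wrist_force: [-0.4, -1.1, 3.1]
finger_gap: 0.0088
grip_force: 19.5
```

```bash
python3 -c "
from h import *
to([.459,-.013,.086])"
```

```text
t 3.75 tcp [ 0.4582 -0.0128  0.0874] F [-0.39 -1.06  3.12] gap 0.008788271469636025 grip 19.51679438352585 q [-0.2   0.19 -0.49  0.89 -0.    0.14]
R [[-0.941, 0.338, 0.0], [0.338, 0.941, -0.0], [-0.0, -0.0, -1.0]] yaw_y 70.23056599719321
units [-0.004   0.0005  0.0068]
```

jog_arm(motion=[0.005, 0, -0.015, 0, 0.032, 0, 0, 0.008, 0, -0.031, 0, 0.064, 0, 0, 0.012, 0, -0.063, 0, 0.127, 0, 0, 0.0135, 0, -0.096, 0, 0.191, 0, 0, 0.0115, 0, -0.128, 0, 0.255, 0, 0, 0.006, 0, -0.16, 0, 0.318, 0, 0, 0.003, 0, -0.176, 0, 0.35, 0, 0, 0.003, 0, -0.176, 0, 0.35, 0, 0, 0.003, 0, -0.176, 0, 0.35, 0, 0])

```text
clock: 4.88
tcp_pos: [0.4579, -0.0126, 0.1219]
orientation: [-0.267, 0.165, 0.948, 0.046]
wrist_force: [0.4, -0.9, -2.7]
finger_gap: 0.0092
grip_force: 19.6
```

```bash
python3 -c "
from h import *
import cv2
from workcell import read_camera
b=read_camera('side')[205:285,290:390]
cv2.imwrite('pics/c3.png',cv2.cvtColor(cv2.resize(b,None,fx=7,fy=7,interpolation=cv2.INTER_CUBIC),cv2.COLOR_RGB2BGR))
to([.459,-.013,.086])"
```

```text
t 4.925 tcp [ 0.458  -0.0127  0.1221] F [ 1.22 -1.75 -3.25] gap 0.009087449354955444 grip 19.57482933998108 q [-0.24  0.61  0.07  1.58  0.05  0.09]
R [[-0.804, 0.338, -0.49], [0.289, 0.941, 0.176], [0.521, -0.0, -0.854]] yaw_y 70.24717260789846
units [-0.0987  0.0003  0.1514]
```

View pics/c3.png

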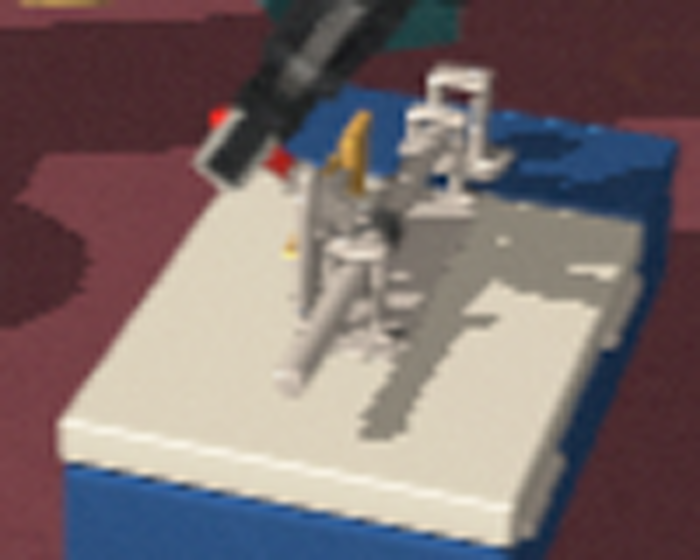

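The handle is raised about 0.55 rad and clear of the strip, with the shank near (290,175). Sliding along tool +y, stopping short of the nearest possible notch position.

jog_arm(motion=[0, 0.03, 0, 0, 0, 0, 0, 0, 0.07, 0, 0, 0, 0, 0, 0, 0.11, 0, 0, 0, 0, 0, 0, 0.15, 0, 0, 0, 0, 0, 0, 0.19, 0, 0, 0, 0, 0, 0, 0.205, 0, 0, 0, 0, 0, 0, 0.21, 0, 0, 0, 0, 0, 0, 0.21, 0, 0, 0, 0, 0])

```text
clock: 5.92
tcp_pos: [0.4712, 0.027, 0.1211]
orientation: [-0.269, 0.166, 0.948, 0.047]
wrist_force: [4.0, -5.1, 1.7]
finger_gap: 0.0087
grip_force: 20.1
```

```bash
cat >> h.py <<'E'
def loc():
    s=env.get_state(); R=Ro.from_quat(np.roll(s["orientation"],-1)).as_matrix()
    d=s["tcp_pos"]-[.4582,-.0128,.0874]; u=np.array([.941,-.338,0]); v=np.array([.338,.941,0])
    g=s["tcp_pos"]-.019*R[:,2]; F=s["wrist_force"]
    print("t %.2f slide %.4f gripz %.4f tilt %.3f"%(s["clock"],d@v,g[2],np.arcsin(R[2,0])),"asin h",np.arcsin((g[2]-.1064)/.062).round(3),"F u,v,z",(F@u).round(2),(F@v).round(2),F[2].round(2),"tool F",(R.T@F).round(2),"gap",s["finger_gap"].round(4),"M",s["ft_torque"].round(2))
E
python3 -c "
from h import *
loc()"
```

```text
Traceback (most recent call last):
  File "h.py", line 25, in loc
    print("t %.2f slide %.4f gripz %.4f tilt %.3f"%(s["clock"],d@v,g[2],np.arcsin(R[2,0])),"asin h",np.arcsin((g[2]-.1064)/.062).round(3),"F u,v,z",(F@u).round(2),(F@v).round(2),F[2].round(2),"tool F",(R.T@F).round(2),"gap",s["finger_gap"].round(4),"M",s["ft_torque"].round(2))
                                                                                                                                                                                                                                ^^^^^^^^^^^^^^^^^^^^^
AttributeError: 'float' object has no attribute 'round'
```

```bash
sed -i 's/s\["finger_gap"\].round(4)/round(s["finger_gap"],4)/' h.py; python3 -c "
from h import *
loc()"
```

```text
t 5.92 slide 0.0418 gripz 0.1373 tilt 0.552 asin h 0.521 F u,v,z 5.45 -3.44 1.68 tool F [-3.76 -3.43 -4.29] gap 0.0087 M [-0.92 -1.32  0.24]
```

jog_arm(motion=[-0.009, 0, 0.01, 0, -0.021, 0, 0, -0.013, 0, 0.02, 0, -0.042, 0, 0, -0.017, 0, 0.03, 0, -0.064, 0, 0, -0.017, 0, 0.03, 0, -0.064, 0, 0, -0.017, 0, 0.03, 0, -0.064, 0, 0])

```text
clock: 6.55
tcp_pos: [0.4704, 0.0279, 0.1151]
orientation: [-0.221, 0.167, 0.96, 0.038]
wrist_force: [1.6, -2.2, -1.8]
finger_gap: 0.0086
grip_force: 19.7
```

```bash
python3 -c "
from h import *
loc()"
```

```text
t 6.55 slide 0.0424 gripz 0.1322 tilt 0.452 asin h 0.429 F u,v,z 2.25 -1.52 -1.76 tool F [-2.79 -1.52  0.6 ] gap 0.0086 M [-0.74 -0.91  0.18]
```

jog_arm(motion=[-0.002, 0, 0.006, 0, -0.0125, 0, 0, -0.004, 0, 0.0125, 0, -0.0255, 0, 0, -0.004, 0, 0.0125, 0, -0.0255, 0, 0])

```text
clock: 6.92
tcp_pos: [0.4709, 0.0281, 0.1137]
orientation: [-0.2, 0.168, 0.965, 0.036]
wrist_force: [-2.8, 4.2, -0.0]
finger_gap: 0.009
grip_force: 19.8
```

```bash
python3 -c "
from h import *
loc()"
```

```text
t 6.92 slide 0.0427 gripz 0.1312 tilt 0.409 asin h 0.411 F u,v,z -4.07 3.01 -0.05 tool F [3.71 3.01 1.66] gap 0.009 M [ 0.59  0.42 -0.11]
```

jog_arm(motion=[-0.001, 0, 0.004, 0, -0.008, 0, 0, -0.002, 0, 0.006, 0, -0.0125, 0, 0, -0.002, 0, 0.006, 0, -0.0125, 0, 0])

```text
clock: 7.3
tcp_pos: [0.4708, 0.0282, 0.1125]
orientation: [-0.191, 0.168, 0.966, 0.034]
wrist_force: [-4.2, 5.3, 2.5]
finger_gap: 0.0094
grip_force: 19.9
```

```bash
python3 -c "
from h import *
loc()"
```

```text
t 7.30 slide 0.0428 gripz 0.1301 tilt 0.390 asin h 0.392 F u,v,z -5.77 3.55 2.48 tool F [ 6.28  3.56 -0.09] gap 0.0094 M [ 0.86  0.6  -0.19]
```

jog_arm(motion=[0.004, 0, 0.004, 0, -0.008, 0, 0, 0.005, 0, 0.006, 0, -0.0125, 0, 0, 0.005, 0, 0.006, 0, -0.0125, 0, 0])

```text
clock: 7.68
tcp_pos: [0.4707, 0.0282, 0.1115]
orientation: [-0.18, 0.169, 0.969, 0.032]
wrist_force: [-0.2, 5.4, 1.8]
finger_gap: 0.0094
grip_force: 20.0
```

```bash
python3 -c "
from h import *
loc()"
```

```text
t 7.67 slide 0.0428 gripz 0.1292 tilt 0.368 asin h 0.376 F u,v,z -2.04 5.01 1.84 tool F [ 2.57  5.02 -0.98] gap 0.0094 M [ 0.95 -0.09 -0.35]
```

jog_arm(motion=[-0.001, 0, 0.004, 0, -0.008, 0, 0, -0.002, 0, 0.006, 0, -0.0125, 0, 0, -0.002, 0, 0.006, 0, -0.0125, 0, 0])

```text
clock: 8.05
tcp_pos: [0.4708, 0.0281, 0.1105]
orientation: [-0.17, 0.169, 0.97, 0.031]
wrist_force: [-0.2, 5.7, 4.7]
finger_gap: 0.0091
grip_force: 20.2
```

```bash
python3 -c "
from h import *
loc()"
```

```text
t 8.05 slide 0.0428 gripz 0.1284 tilt 0.348 asin h 0.363 F u,v,z -2.12 5.25 4.69 tool F [ 3.59  5.26 -3.68] gap 0.0091 M [ 1.04  0.12 -0.34]
```

Light contact with the land: tool Fz is −3.7 N and the handle lags the commanded tilt. Now feeling along +y in 2 mm steps.

jog_arm(motion=[0, 0.005, 0, 0, 0, 0, 0, 0, 0.01, 0, 0, 0, 0, 0, 0, 0.01, 0, 0, 0, 0, 0])

```text
clock: 8.43
tcp_pos: [0.4709, 0.0285, 0.1104]
orientation: [-0.171, 0.169, 0.97, 0.029]
wrist_force: [-1.2, -0.2, 5.4]
finger_gap: 0.0092
grip_force: 20.3
```

```bash
python3 -c "
from h import *
loc()"
```

```text
t 8.43 slide 0.0432 gripz 0.1282 tilt 0.349 asin h 0.36 F u,v,z -1.02 -0.6 5.38 tool F [ 2.8  -0.61 -4.7 ] gap 0.0092 M [-0.02  0.44  0.04]
```

jog_arm(motion=[0, 0.005, 0, 0, 0, 0, 0, 0, 0.01, 0, 0, 0, 0, 0, 0, 0.01, 0, 0, 0, 0, 0])

```text
clock: 8.8
tcp_pos: [0.471, 0.029, 0.1103]
orientation: [-0.171, 0.169, 0.97, 0.027]
wrist_force: [-2.9, -5.3, 5.1]
finger_gap: 0.0088
grip_force: 20.4
```

```bash
python3 -c "
from h import *
loc()"
```

```text
t 8.80 slide 0.0437 gripz 0.1281 tilt 0.349 asin h 0.358 F u,v,z -0.92 -5.94 5.13 tool F [ 2.61 -5.97 -4.47] gap 0.0088 M [-0.99  0.69  0.44]
```

jog_arm(motion=[0, 0.005, 0, 0, 0, 0, 0, 0, 0.01, 0, 0, 0, 0, 0, 0, 0.01, 0, 0, 0, 0, 0])

```text
clock: 9.18
tcp_pos: [0.4715, 0.0307, 0.1102]
orientation: [-0.172, 0.17, 0.97, 0.027]
wrist_force: [-2.6, -7.1, 4.8]
finger_gap: 0.0091
grip_force: 20.3
```

```bash
python3 -c "
from h import *
loc()"
```

```text
t 9.18 slide 0.0454 gripz 0.1280 tilt 0.349 asin h 0.357 F u,v,z -0.04 -7.52 4.85 tool F [ 1.68 -7.54 -4.5 ] gap 0.0091 M [-1.12  0.74  0.5 ]
```

jog_arm(motion=[0, 0.005, 0, 0, 0, 0, 0, 0, 0.01, 0, 0, 0, 0, 0, 0, 0.01, 0, 0, 0, 0, 0])

```text
clock: 9.55
tcp_pos: [0.4723, 0.0329, 0.11]
orientation: [-0.172, 0.169, 0.97, 0.028]
wrist_force: [-2.4, -4.9, 4.2]
finger_gap: 0.0092
grip_force: 20.2
```

```bash
python3 -c "
from h import *
loc()"
```

```text
t 9.55 slide 0.0478 gripz 0.1279 tilt 0.349 asin h 0.354 F u,v,z -0.63 -5.45 4.22 tool F [ 2.03 -5.47 -3.73] gap 0.0092 M [-0.94  0.55  0.36]
```

jog_arm(motion=[0, 0.005, 0, 0, 0, 0, 0, 0, 0.01, 0, 0, 0, 0, 0, 0, 0.01, 0, 0, 0, 0, 0])

```text
clock: 9.93
tcp_pos: [0.4732, 0.036, 0.1097]
orientation: [-0.172, 0.169, 0.97, 0.029]
wrist_force: [-1.8, -1.1, 0.7]
finger_gap: 0.0095
grip_force: 20.0
```

```bash
python3 -c "
from h import *
loc()"
```

```text
t 9.93 slide 0.0510 gripz 0.1276 tilt 0.350 asin h 0.348 F u,v,z -1.38 -1.61 0.74 tool F [ 1.55 -1.62 -0.22] gap 0.0095 M [-0.35  0.13  0.11]
```

Fz fell from −3.7 to −0.2 N at slide ≈ 0.051, so this may be the notch. Testing by lowering a little.

jog_arm(motion=[-0.001, 0, 0.006, 0, -0.0125, 0, 0, -0.003, 0, 0.0095, 0, -0.019, 0, 0, -0.003, 0, 0.0095, 0, -0.019, 0, 0])

```text
clock: 10.3
tcp_pos: [0.4734, 0.037, 0.1077]
orientation: [-0.156, 0.169, 0.973, 0.027]
wrist_force: [-0.3, -2.0, -0.9]
finger_gap: 0.009
grip_force: 19.9
```

```bash
python3 -c "
from h import *
loc()"
```

```text
t 10.30 slide 0.0520 gripz 0.1257 tilt 0.319 asin h 0.317 F u,v,z 0.37 -1.96 -0.86 tool F [-0.63 -1.96  0.7 ] gap 0.009 M [-0.62 -0.26  0.12]
```

It dropped well below land level with no force, so it is in the notch. Continuing down along the arc.

jog_arm(motion=[-0.0035, 0, 0.01, 0, -0.021, 0, 0, -0.007, 0, 0.02, 0, -0.042, 0, 0, -0.011, 0, 0.03, 0, -0.064, 0, 0, -0.011, 0, 0.03, 0, -0.064, 0, 0])

```text
clock: 10.8
tcp_pos: [0.4735, 0.0371, 0.1014]
orientation: [-0.107, 0.17, 0.979, 0.019]
wrist_force: [1.0, -2.4, -2.0]
finger_gap: 0.0091
grip_force: 19.7
```

```bash
python3 -c "
from h import *
loc()"
```

```text
t 10.80 slide 0.0522 gripz 0.1199 tilt 0.219 asin h 0.22 F u,v,z 1.7 -1.89 -1.97 tool F [-2.09 -1.89  1.55] gap 0.0091 M [-0.53 -0.37  0.1 ]
```

jog_arm(motion=[-0.0045, 0, 0.01, 0, -0.021, 0, 0, -0.008, 0, 0.02, 0, -0.042, 0, 0, -0.013, 0, 0.03, 0, -0.064, 0, 0, -0.013, 0, 0.03, 0, -0.064, 0, 0])

```text
clock: 11.3
tcp_pos: [0.4742, 0.0369, 0.0949]
orientation: [-0.059, 0.171, 0.983, 0.01]
wrist_force: [0.8, -1.3, -1.9]
finger_gap: 0.0086
grip_force: 19.8
```

```bash
python3 -c "
from h import *
loc()"
```

```text
t 11.30 slide 0.0522 gripz 0.1138 tilt 0.120 asin h 0.119 F u,v,z 1.15 -0.93 -1.85 tool F [-1.36 -0.93  1.7 ] gap 0.0086 M [-0.3   0.04  0.04]
```

jog_arm(motion=[-0.002, 0, 0.006, 0, -0.0125, 0, 0, -0.004, 0, 0.012, 0, -0.0255, 0, 0, -0.006, 0, 0.018, 0, -0.038, 0, 0, -0.006, 0, 0.018, 0, -0.038, 0, 0])

```text
clock: 11.8
tcp_pos: [0.4748, 0.0366, 0.0911]
orientation: [-0.029, 0.171, 0.985, 0.005]
wrist_force: [-1.4, -1.5, -1.8]
finger_gap: 0.0092
grip_force: 19.8
```

```bash
python3 -c "
from h import *
loc()"
```

```text
t 11.80 slide 0.0521 gripz 0.1100 tilt 0.059 asin h 0.059 F u,v,z -0.83 -1.86 -1.79 tool F [ 0.72 -1.86  1.84] gap 0.0092 M [-0.06  0.31  0.01]
```

jog_arm(motion=[-0.002, 0, 0.006, 0, -0.0125, 0, 0, -0.003, 0, 0.012, 0, -0.0255, 0, 0, -0.004, 0, 0.016, 0, -0.034, 0, 0, -0.004, 0, 0.016, 0, -0.034, 0, 0])

```text
clock: 12.3
tcp_pos: [0.4756, 0.0363, 0.088]
orientation: [-0.003, 0.172, 0.985, 0.001]
wrist_force: [-2.6, 0.1, -1.6]
finger_gap: 0.0093
grip_force: 19.9
```

```bash
python3 -c "
from h import *
loc()"
```

```text
t 12.30 slide 0.0521 gripz 0.1070 tilt 0.006 asin h 0.009 F u,v,z -2.44 -0.77 -1.62 tool F [ 2.43 -0.77  1.64] gap 0.0093 M [0.02 0.48 0.03]
```

jog_arm(motion=[0, 0, 0.003, 0, -0.005, 0, 0, 0, 0, 0.005, 0, -0.01, 0, 0, 0, 0, 0.005, 0, -0.01, 0, 0])

```text
clock: 12.68
tcp_pos: [0.4759, 0.0362, 0.0871]
orientation: [0.005, 0.172, 0.985, -0.001]
wrist_force: [-2.8, -0.5, 0.5]
finger_gap: 0.009
grip_force: 20.0
```

```bash
python3 -c "
from h import *
loc()"
```

```text
t 12.68 slide 0.0521 gripz 0.1061 tilt -0.010 asin h -0.005 F u,v,z -2.41 -1.43 0.52 tool F [ 2.41 -1.43 -0.54] gap 0.009 M [0.07 0.51 0.03]
```

The handle is on the notch floor, at the same height as when it started down, with Fz just turning. Releasing and retreating.

jog_arm(motion=[0, 0, 0, 0, 0, 0, 0.2, 0, 0, 0, 0, 0, 0, 0.35, 0, 0, 0, 0, 0, 0, 0.4, 0, 0, 0, 0, 0, 0, 0.4])

```text
clock: 13.18
tcp_pos: [0.4759, 0.0361, 0.087]
orientation: [0.005, 0.172, 0.985, -0.001]
wrist_force: [0.5, -0.2, -0.4]
finger_gap: 0.0343
grip_force: 0.0
```

jog_arm(motion=[0, 0, -0.08, 0, 0, 0, 0.4, 0, 0, -0.3, 0, 0, 0, 0.4, 0.3, 0, -0.6, 0, 0, 0, 0.4, 0.6, 0.4, -0.7, 0, 0, 0, 0.4, 0.6, 0.8, -0.7, 0, 0, 0, 0.4, 0.6, 1, -0.7, 0, 0, 0, 0.4, 0.6, 1, -0.7, 0, 0, 0, 0.4, 0.6, 1, -0.7, 0, 0, 0, 0.4])

```text
clock: 14.18
tcp_pos: [0.4295, 0.2677, 0.2258]
orientation: [0.005, 0.17, 0.985, -0.0]
wrist_force: [0.7, 0.1, -0.0]
finger_gap: 0.0341
grip_force: 0.0
```

```bash
python3 -c "
from h import *
import cv2
from workcell import read_camera
a=read_camera('top')[160:270,215:355]; b=read_camera('side')[205:295,290:395]
f=lambda i:cv2.resize(i,(390,int(i.shape[0]*390/i.shape[1])),interpolation=cv2.INTER_CUBIC)[:300]
cv2.imwrite('pics/c4.png',cv2.cvtColor(np.hstack([f(a),f(b)]),cv2.COLOR_RGB2BGR))
loc()"
```

```text
t 14.28 slide 0.2518 gripz 0.2445 tilt -0.009 asin h nan F u,v,z 0.78 -0.15 -0.14 tool F [-0.77 -0.15  0.15] gap 0.0339 M [-0.01  0.02 -0.05]h.py:25: RuntimeWarning: invalid value encountered in arcsin
  print("t %.2f slide %.4f gripz %.4f tilt %.3f"%(s["clock"],d@v,g[2],np.arcsin(R[2,0])),"asin h",np.arcsin((g[2]-.1064)/.062).round(3),"F u,v,z",(F@u).round(2),(F@v).round(2),F[2].round(2),"tool F",(R.T@F).round(2),"gap",round(s["finger_gap"],4),"M",s["ft_torque"].round(2))
```

View pics/c4.png

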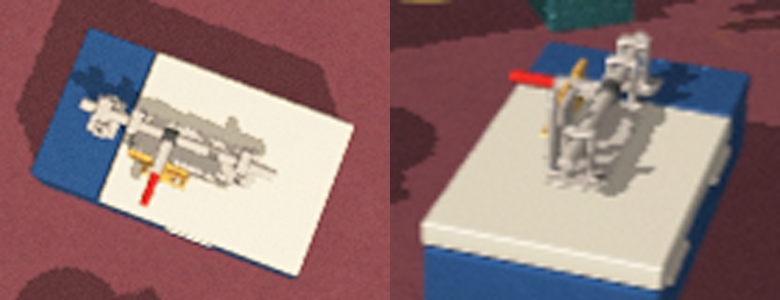

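The picture shows the handle lying level in the brass notch: red at (148,190) in the top view and (530,77) in the side view. The bolt is through the keeper. I'll check the tip height, then hand in.

```bash
python3 -c "
from h import *
t=tri((266.7,232.9),(322.3,224.9)); s=tri((270.6,223.2),(333.9,226.8)); print(t,s)
if abs(t[0][2]-s[0][2])<.006 and abs(t[0][2]-.105)<.006: print(env.hand_in())"
```

```text
(array([0.46214573, 0.04011753, 0.1056662 ]), np.float64(0.0008492168593158865)) (array([0.49236892, 0.03008895, 0.10482439]), np.float64(0.0029398367743923627))
the job is handed in; nothing more can be done
None
```

The box is locked: the bolt is slid about 52 mm into the keeper and the handle is fully down in the locked notch and let go. I handed the job in at about 14 s; no verdict was returned.

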